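# Send the used camera battery down the rocker tray to the charging box

## Task

Pick up the chunky camera battery and set it down (do not drop it) on the pivoting tray, on the half towards the charging box, then let go so that its own weight tips the tray and it slides into the box; the tray must swing back level by itself. Leave the slim battery where it lies.

Things in the scene. Friction and masses are not known exactly. Their poses are not given: they have to be found in the camera images.
- battery: chunky camera battery: black plastic block lying flat, 56 mm long (x), 40 wide (y), 22 high (z), 70 to 120 g, grey panel and three brass contacts on top. Origin: centre of its underside. Any yaw, in any of four spots on the counter shared with the slim battery, a flat grey card case (62 x 50 x 12 mm) and a round black lens cap (62 mm across, 9 high)
- slim_battery: the other battery, to be left alone: the same black plastic but long and narrow, 74 mm (its x) x 20 mm (y) x 18 mm high. Origin: centre of its underside
- rocker: slippery aluminium tray, inside 200 mm long (x), 130 wide (y). Origin: centre of its floor's top face, on the pivot (y axis), 140 mm above the counter. +x: open end, over the box. Side walls 8 mm, -x end wall 12, pivot posts outside rise 12. Level at rest; cannot tip to -x. A battery let go 30 to 75 mm to +x of the pivot tips it 0.62 rad and slides off; a light touch there tips it too. Empty, it returns
- box_floor (a point): middle of the inner floor of the charging box: a fixed grey open box on the tray's stand, inside 158 mm (point x, the way the tray points) x 148 mm (y), walls rising 51 mm above this floor. The point lies 155 mm from the tray's pivot line and 129 mm below it. Its axes are parallel to those of the level tray
Mind the look-alikes: they are no part of the job. What is shaped like the battery but green or purple is not meant.

How it is judged:
By the outcome, as a careful person would: the job done as asked, in the order asked, and still so for the second after the job is handed in, with the robot touching nothing.
It also fails if it takes over 38 s, if anything falls off the work surface, if the arm or the gripper's body presses on something with over 40 N, if the wrist force passes 120 N, or if a joint passes its speed limit or range.

## Robot

A 6-joint arm with a two-finger parallel gripper is mounted at the origin on the work surface. World frame = base frame: x ahead of the robot, y to its left, z up, the work surface at z = 0. Lengths are in m, angles in rad, forces in N, time in s.
With the tool pointing down it reaches from about 0.275 to 0.875 m from the base axis. Payload 12.5 kg.
Tool frame: the origin (TCP) lies on the centre line of the jaws, within the pads' length; the fingertips stand r.finger_overhang ahead of it and the grasp point (between the pads) lies 3 mm ahead of it (r.finger_overhang is the distance from the TCP to the fingertips, in m); z points along the fingers, y is the direction in which the jaws open and shut (so a half turn about z gives the same grasp; the last joint's range is limited). The gripper opens to 85 mm and grips with 20 to 120 N. Pads are 22 mm wide; open, the fingers measure 114 mm over their backs; the gripper's body (76 mm by 85 mm) begins 54 mm behind the grasp point. The pads swing forward as they close: fully open they stand 13 mm farther back than shut.
Start: joints at [1.068, 0.351, 1.652, -0, 1.139, -0.085], TCP at [0.223, 0.503, 0.253] pointing down, gripper open.
Joint ranges: [-2.75, 2.75], [-0.79, 2.1], [0.01, 2.65], [-1.57, 4.71], [0.07, 3.14], [-2.87, 2.87]. Speed limits (rad/s): [2.22, 2.22, 2.79, 3.14, 3.14, 3.14].

## Interface

Orientations are given as a unit quaternion [x, y, z, w].
In Python, from cell import r, optics gives the robot as it stands. The module is installed in compiled form; this text tells all that it offers. Calls block until the motion is done:
- r.move_to(position, orientation): joint-space move of the TCP to a pose.
- r.move_linear(position, rot=None, vel=0.15): straight line of the TCP; rot=None keeps the orientation; vel is the mean speed in m/s.
- r.set_joints(angles): joint-space move.
- r.set_gripper(opening, squeeze=None): opening from 0.0 (shut) to 1.0 (fully open); squeeze is the grip in N (None keeps the last); returns when the fingers have stopped.
- r.sleep(seconds).
- r.inverse_kinematics(position, orientation): joint angles nearest the present ones, or None.
- optics.get_image(name): name is "scene" or "side" or "wrist"; returns a dict with "pixels" (480x640x3 uint8, red, green, blue), "depth" (480x640 float32, m along the optical axis (not along the pixel's ray), 0 where there is no reading), "fx", "fy", "cx", "cy" (pixels), "D" ([k1, k2, p1, p2, k3] as OpenCV has them; the pictures are not rectified), "camera_from_world" (4x4, takes a point from world to camera coordinates); the wrist camera has in their place "mount" (4x4, takes a point from camera to tool coordinates, whose origin is the TCP and whose axes are the flange's). Camera axes: x right, y down, z forward; pixel columns grow to the right and rows downward; lengths in m; the calibration is good to about 2 mm. A picture is of the moment at which its call begins: read the wrist's pose just before it.
A pose or a line that the arm cannot do raises r.PlanningError and nothing moves.
- r.hand_in(): hands the job in, once; it reports no verdict.
Readings, each from a call of its own:
- r.current_t(): time.
- r.current_q(): joint angles.
- r.current_qvel(): joint speeds.
- r.current_effort(): joint torques, N m.
- r.current_tool_pos(): TCP position.
- r.current_ee_rot(): TCP orientation.
- r.current_contact_force(): force on the tool from outside, world axes, zero at the start.
- r.current_torque(): the same for the moment, N m.
- r.current_opening(): opening from 0.0 (shut) to 1.0 (fully open).
Only numpy, scipy, OpenCV 4.12 (cv2) and the standard library are available. Lean on these libraries where they do the work, as an engineer would, in place of code of your own. Each camera call takes 0.05 s, during which the arm holds its last target. There are 200 camera calls.

## Working session

There is one attempt and no reset: what is moved stays moved. The work goes in short steps, each a Python script; the robot and the scene stay as the last script left them, time stands still between calls to the robot, and variables do not carry over. Pictures are saved under pics/ and viewed, about 8 in all and at most 12, crops included, and the job is handed in when it is done.

```bash
mkdir -p pics; cat > h.py <<'E'
import numpy as np, cv2
from cell import r, optics
def grab(n,f=None):
    d=optics.get_image(n)
    if f: cv2.imwrite('pics/'+f,d['pixels'][:,:,::-1])
    np.save(''+n+'.npy',d,allow_pickle=True); return d
def load(n): return np.load(''+n+'.npy',allow_pickle=True).item()
def ray(d,uv,wfc=None):
    K=np.array([[d['fx'],0,d['cx']],[0,d['fy'],d['cy']],[0,0,1.]])
    p=cv2.undistortPoints(np.array(uv,float).reshape(-1,1,2),K,np.array(d['D'],float)).reshape(-1,2)
    T=np.linalg.inv(d['camera_from_world']) if wfc is None else wfc
    v=np.c_[p,np.ones(len(p))]@T[:3,:3].T
    return T[:3,3],v
def plane(d,uv,z,wfc=None):
    o,v=ray(d,uv,wfc); return o+v*((z-o[2])/v[:,2])[:,None]
def bydepth(d,uv,wfc=None):
    o,v=ray(d,uv,wfc); uv=np.array(uv).round().astype(int).reshape(-1,2)
    return o+v*d['depth'][uv[:,1],uv[:,0]][:,None]
E
python3 - <<'E'
from h import *
for n in('scene','side'):
    d=grab(n,n+'.png'); print(n,d['D'],np.linalg.inv(d['camera_from_world'])[:3,3])
print(r.current_t(),r.finger_overhang,r.current_ee_rot())
E
```

```text
scene [-0.09885089  0.          0.          0.          0.        ] [ 1.14401958 -0.5432005   0.68676773]
side [-0.003415  0.        0.        0.        0.      ] [ 0.04313219 -0.85590253  0.68167869]
0.1 0.022 [ 2.07394451e-01  9.78257270e-01 -4.82720906e-04 -1.48553415e-04]
```

View pics/scene.png

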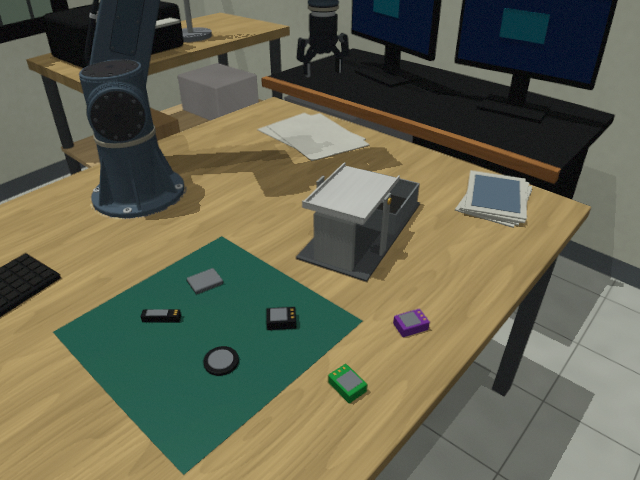

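View pics/side.png

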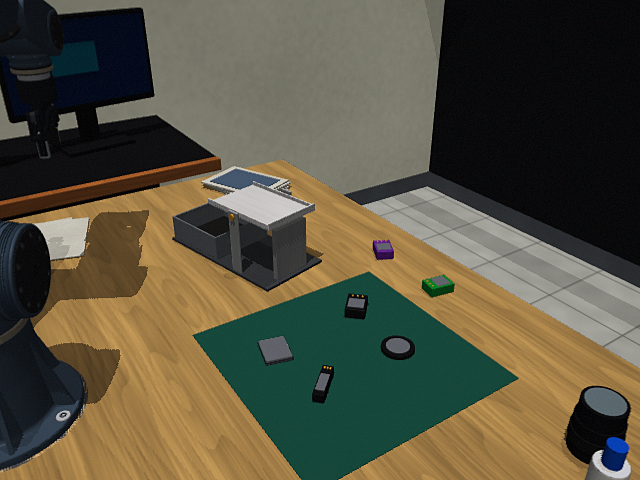

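The scene view shows the chunky battery at (281,318), the slim one at (160,316), the tray at (352,190) and the box behind it at (400,205). The side view has the battery at (356,306), the tray at (262,207) and the box to its left.

```bash
python3 - <<'E'
from h import *
def cloud(d):
    v,u=np.mgrid[0:480,0:640]; uv=np.c_[u.ravel(),v.ravel()]
    P=bydepth(d,uv); P[d['depth'].ravel()==0]=np.nan; return P.reshape(480,640,3)
for n,bp,tp in(('scene',(281,318),(352,190)),('side',(356,306),(262,207))):
    d=load(n);P=cloud(d);hsv=cv2.cvtColor(d['pixels'],cv2.COLOR_RGB2HSV)
    c=P[tp[1],tp[0]]; print(n,'tray px',c,'bat px',P[bp[1],bp[0]])
    near=np.hypot(P[...,0]-c[0],P[...,1]-c[1])<.35
    m=near&(abs(P[...,2]-.14)<.004)&(hsv[...,1]<70)
    Q=P[m]; print('floor',len(Q),Q.mean(0),cv2.minAreaRect(Q[:,:2].astype(np.float32)))
    m=near&(P[...,2]>.143)&(P[...,2]<.158);Q=P[m]
    print('rims',len(Q),cv2.minAreaRect(Q[:,:2].astype(np.float32)))
    m=near&(P[...,2]>.045)&(P[...,2]<.072)&(hsv[...,1]<90);Q=P[m]
    print('boxtop',len(Q),cv2.minAreaRect(Q[:,:2].astype(np.float32)),Q.mean(0))
    b=P[bp[1],bp[0]]
    m=(np.hypot(P[...,0]-b[0],P[...,1]-b[1])<.06)&(P[...,2]>.017)&(P[...,2]<.027);Q=P[m]
    print('bat',len(Q),Q.mean(0),cv2.minAreaRect(Q[:,:2].astype(np.float32)))
E
```

```text
scene tray px [0.57611102 0.19725957 0.14144205] bat px [ 0.64473551 -0.09204663  0.02164793]
floor 2910 [0.57881987 0.1933955  0.1394768 ] ((0.5796741843223572, 0.19592365622520447), (0.16065071523189545, 0.20637549459934235), 13.614553451538086)
rims 613 ((0.5799433588981628, 0.1965453326702118), (0.1660679429769516, 0.2078736424446106), 14.677504539489746)
boxtop 906 ((0.570792019367218, 0.26781705021858215), (0.1464318484067917, 0.3403393626213074), 15.20040225982666) [0.60450537 0.23133856 0.05714349]
bat 481 [ 0.63813512 -0.08718761  0.02087035] ((0.6368939876556396, -0.08543436229228973), (0.05473492667078972, 0.04642852023243904), 46.189693450927734)
side tray px [0.57453353 0.1817497  0.14028223] bat px [ 0.62385081 -0.10229742  0.02494153]
floor 2235 [0.57877963 0.19414947 0.14001104] ((0.5751728415489197, 0.19509446620941162), (0.16489017009735107, 0.20692768692970276), 14.73165512084961)
rims 642 ((0.5761152505874634, 0.1923961341381073), (0.1676177680492401, 0.20348107814788818), 15.288187980651855)
boxtop 1222 ((0.5416421890258789, 0.2595038414001465), (0.13150128722190857, 0.3380364179611206), 14.030823707580566) [0.52856424 0.25224291 0.05581664]
bat 358 [ 0.6339936  -0.08905766  0.02170469] ((0.6362033486366272, -0.08608680963516235), (0.060402948409318924, 0.040234632790088654), 46.8243293762207)
```

```bash
cat >> h.py <<'E'
from scipy.spatial.transform import Rotation as Ro
def down(phi):  # tool y at angle phi (rad), tool z down
    y=np.array([np.cos(phi),np.sin(phi),0]);z=np.array([0,0,-1.]);return Ro.from_matrix(np.c_[np.cross(y,z),y,z]).as_quat()
def wristgrab(f=None):
    T=np.eye(4);T[:3,:3]=Ro.from_quat(r.current_ee_rot()).as_matrix();T[:3,3]=r.current_tool_pos()
    d=grab('wrist',f); return d,T@d['mount']
E
python3 - <<'E'
from h import *
B=np.array([.6365,-.086])
for k in(136.5,-43.5): print(k,r.inverse_kinematics([*B,.2],down(np.radians(k))), r.inverse_kinematics([.566,.24,.3],down(np.radians(k+58.2))))
q=[r.inverse_kinematics([*B,.28],down(np.radians(k))) for k in(136.5,-43.5)]
i=int(np.argmin([abs(a[5]) if a is not None else 9 for a in q])); print(i)
r.move_to([*B,.28],down(np.radians((136.5,-43.5)[i])))
d,W=wristgrab('w1.png'); np.save('W.npy',W)
print(r.current_t(),r.current_tool_pos())
hsv=cv2.cvtColor(d['pixels'],cv2.COLOR_RGB2HSV)
v,u=np.mgrid[0:480,0:640];P=bydepth(d,np.c_[u.ravel(),v.ravel()],W).reshape(480,640,3)
m=(np.hypot(P[...,0]-B[0],P[...,1]-B[1])<.06)&(abs(P[...,2]-.022)<.005)
Q=P[m];print(len(Q),Q.mean(0),cv2.minAreaRect(Q[:,:2].astype(np.float32)))
E
```

```text
136.5 [-2.06761909e-01  5.70899797e-01  1.44656786e+00 -4.44089210e-16
  1.12412500e+00 -2.58913634e+00] None
-43.5 [-2.06761909e-01  5.70899797e-01  1.44656786e+00 -4.44089210e-16
  1.12412500e+00  5.52456315e-01] [ 3.25338332e-01  4.29704386e-01  1.41790854e+00 -4.44089210e-16
  1.29397972e+00  6.87749317e-02]
1
2.7 [ 0.63653702 -0.08517898  0.28003628]
1841 [ 0.63718129 -0.08518495  0.02166625] ((0.6365190744400024, -0.0861348956823349), (0.05687788501381874, 0.03975875303149223), 45.79044723510742)
```

View pics/w1.png

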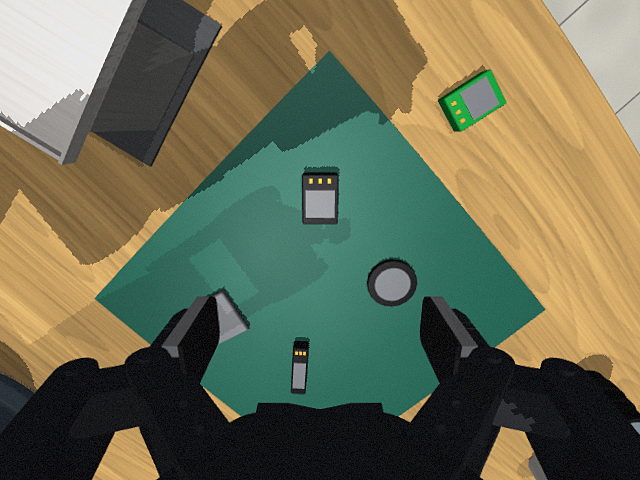

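The wrist view shows the chunky battery at (320,198). It measures 57 x 40 mm at z = 22 mm, which matches the sizes given and both fixed cameras. The slim one is apart from it at (300,367). Grasping next.

```bash
python3 - <<'E'
from h import *
B=[.6365,-.0861]; q=down(np.radians(45.8-90))
r.move_to([*B,.11],q); r.move_linear([*B,.025],vel=.08)
print('force',r.current_contact_force())
r.set_gripper(0.,squeeze=40); print('open',r.current_opening(),r.current_tool_pos())
r.move_linear([*B,.12],vel=.12); r.move_linear([*B,.28],vel=.25)
d,W=wristgrab('w2.png'); print(r.current_opening(),r.current_t(),d['mount'][:3,3])
grab('scene')
E
```

```text
force [ 0.58003431 -1.53781354  0.24994792]
open 0.4548620298940975 [ 0.63673332 -0.08615327  0.02538009]
0.45546901029135584 6.9 [ 7.56865095e-02  1.84778481e-05 -1.20230685e-01]
```

View pics/w2.png

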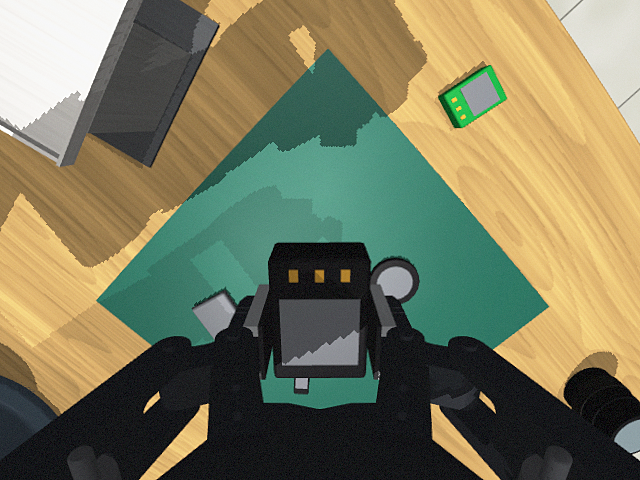

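The battery is held square, centred between the pads at (320,310). Carrying it over the tray at +48 mm and stopping just above the floor to look.

```bash
python3 - <<'E'
from h import *
P=[.5653,.2428]; q=down(np.radians(14.8))
r.move_to([*P,.28],q); r.move_linear([*P,.19],vel=.12); f0=r.current_contact_force()
r.move_linear([*P,.1665],vel=.03)
print(r.current_tool_pos(),r.current_contact_force()-f0,r.current_opening(),r.current_t())
a=grab('scene')['pixels'][130:290,280:440]; b=grab('side')['pixels'][140:300,170:330]
cv2.imwrite('pics/p1.png',cv2.resize(np.hstack([a,b])[:,:,::-1],(800,400),interpolation=cv2.INTER_CUBIC))
E
```

```text
[0.56540144 0.2428316  0.16667033] [ 0.68453199 -0.2524313   0.23933515] 0.45513885159180967 10.0583
```

View pics/p1.png

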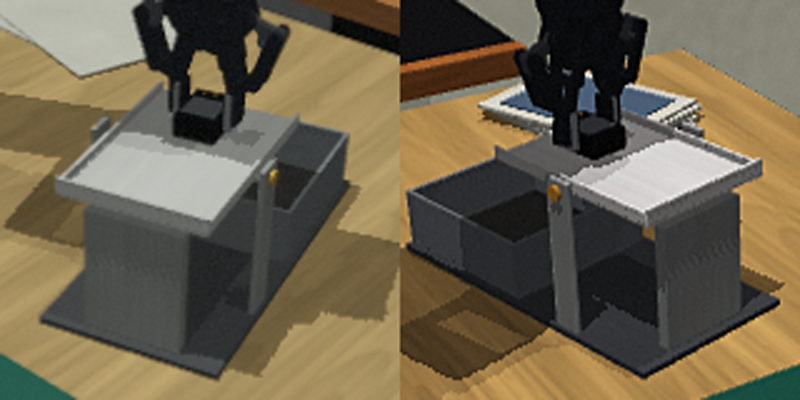

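The tray is still level. The battery is on the box half, clear of the walls, just above the floor. Lowering to contact and releasing.

```bash
python3 - <<'E'
from h import *
P=[.5653,.2428]
r.sleep(.2); f0=np.mean([r.current_contact_force() for _ in range(5)],0)
for z in np.arange(.1660,.1638,-.0005):
    r.move_linear([*P,z],vel=.01); r.sleep(.1); f=r.current_contact_force()-f0
    print(round(z,4),r.current_tool_pos()[2].round(5),f.round(2))
    if f[2]>.35: break
r.set_gripper(.8); print('rel',r.current_t(),r.current_opening())
a=grab('scene')['pixels'][130:290,280:440]
r.move_linear([*P,.28],vel=.2); r.sleep(1.)
c=grab('scene')['pixels'][130:290,280:440]; b=grab('side')['pixels'][140:300,170:330]
cv2.imwrite('pics/p2.png',cv2.resize(np.hstack([a,c,b])[:,:,::-1],(798,266),interpolation=cv2.INTER_CUBIC))
print(r.current_t())
E
```

```text
0.166 0.166 [-0.03  1.3  -1.33]
0.1655 0.16548 [-0.06  0.04 -0.68]
0.165 0.16504 [-0.77  1.32  0.48]
rel 11.8 0.7978042567892879
13.675
```

View pics/p2.png

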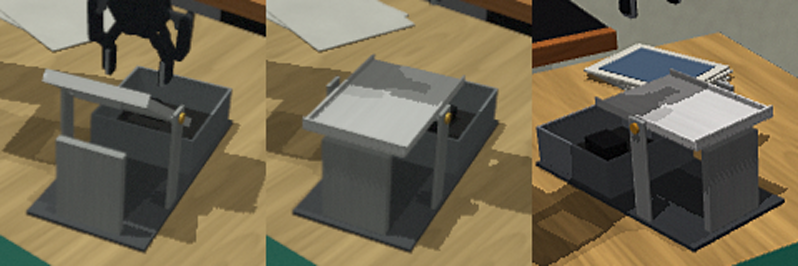

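The tray tipped (left panel), then swung back level (middle). The battery lies in the box (right panel, near (605,143)). A quick numeric check before handing in.

```bash
python3 - <<'E'
from h import *
C=np.array([.5775,.1965]);ux=np.array([-.254,.967]);uy=np.array([-.967,-.254])
v,u=np.mgrid[0:480,0:640]
for n in('side','scene'):
    d=grab(n); P=bydepth(d,np.c_[u.ravel(),v.ravel()]); P=P[d['depth'].ravel()>0]; px=d['pixels'].reshape(-1,3)[d['depth'].ravel()>0]
    L=np.c_[(P[:,:2]-C)@ux,(P[:,:2]-C)@uy,P[:,2]]
    m=(abs(L[:,0])<.09)&(abs(L[:,1])<.055)&(L[:,2]>.1)&(L[:,2]<.2); print(n,'tray slope,z',np.polyfit(L[m,0],L[m,2],1),m.sum())
    m=(L[:,0]>.08)&(L[:,0]<.23)&(abs(L[:,1])<.07)&(L[:,2]>.025)&(L[:,2]<.05)&(px.max(1)<45); print('bat',m.sum(),L[m].mean(0) if m.any() else '',L[m].max(0) if m.any() else '')
    for nm,c in(('slim',(160,316)),):
        if n=='scene': print(nm,bydepth(d,[c]),bydepth(load('scene'),[c]),d['pixels'][c[1],c[0]])
print(r.current_contact_force(),r.current_t())
r.hand_in()
E
```

```text
side tray slope,z [0.03065567 0.13892129] 1663
bat 216 [ 0.17831194 -0.00212633  0.03074321] [0.22976501 0.02571043 0.04912525]
scene tray slope,z [0.02483034 0.13868377] 2191
bat 19 [ 0.1901967  -0.02353992  0.02936187] [ 0.20822577 -0.01378103  0.03206409]
slim [[ 0.46671458 -0.23888313  0.0171218 ]] [[ 0.46671458 -0.23888313  0.0171218 ]] [24 26 27]
[ 0.15864141 -0.06559313 -0.22062767] 13.775
the job is handed in; nothing more can be done
```

The chunky battery is in the charging box, the tray has swung back to about level, and the job was handed in at about 13.8 s of the 38 s allowed. I gripped the battery at 40 N and lowered it about 48 mm to the box side of the pivot until the wrist force showed light contact. Then I let go and lifted clear. Its weight tipped the tray and it slid off.

**Last checks**
- **Battery:** it shows in the box in the side picture. Depth points put it about 0.18 m from the pivot line near the box's middle width, with its top at about z = 0.03. This fits it lying flat on the box floor.
- **Tray:** both final pictures show it back level. The depth fits gave a slope of 0.025–0.03 rad, rising towards the box, where I expected 0. I put that down to calibration error or points on the tray's rims, but I had no fit from before the job to compare it with.
- **Slim battery:** it was never approached. The final scene image still shows black plastic at its original pixel, at a height of 17 mm. My before-and-after comparison proved nothing, because the earlier image had been overwritten.
- **Robot:** it stood clear above the tray with the wrist force near zero.

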